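# Run a fingertip along the switch row

## Robot

A 6-joint arm with a two-finger parallel gripper is mounted at the origin on a cart in front of the work surface, level with it; the furniture and walls round the work are solid. World frame = base frame: x ahead of the robot, y to its left, z up, the work surface at z = 0. Lengths are in m, angles in rad, forces in N, time in s.
With the tool pointing down it reaches from about 0.325 to 0.775 m from the base axis. Payload 5.5 kg.
Tool frame: the origin (TCP) lies at the very end of the fingers, on their centre line; the grasp point (between the pads) lies bot.grip_depth behind it (bot.grip_depth is the distance from the TCP to the grasp point, in m); z points along the fingers, y is the line along which they close (so a half turn about z gives the same grasp; the last joint's range is limited). The gripper opens to 88 mm and grips with 3 to 60 N. Pads are 20 mm wide; open, the fingers measure 115 mm over their backs; the gripper's body (75 mm by 178 mm) begins 61 mm behind the grasp point.
Start: joints at [-1.323, 0.091, 1.231, -0, 1.82, -0.057], TCP at [0.18, -0.572, 0.223] pointing down, gripper open.
Joint ranges: [-2.87, 2.87], [-0.86, 2.18], [0.17, 2.46], [-1.51, 4.65], [0.06, 2.69], [-2.65, 2.65]. Speed limits (rad/s): [2.57, 2.57, 3.01, 3.14, 3.14, 3.14].

## Interface

Orientations are given as [roll, pitch, yaw] about the fixed x, y, z axes, in that order (R = Rz(yaw) Ry(pitch) Rx(roll)).
In Python, from cell import sensors, viewer, job, bot gives the robot as it stands. The module is installed in compiled form; this text tells all that it offers.
- The arm moves only by the shell command python3 -m crank 'ROWS' [FORCE]. ROWS is a JSON object of lists of equal length, an entry for each row: "turn": the turn, a rotation vector about the tool's x, y, z in units of 45 degrees (1.0 is 45 degrees), a list of three; "linear": the shift along the tool's x, y, z in units of 0.1 m (1.0 is 0.1 m), a list of three; "jaw": the closure, from 0 (fully open) to 1 (shut). In form: {"turn": [[wx, wy, wz], ...], "linear": [[dx, dy, dz], ...], "jaw": [jaw, ...]}. A call has 1 to 12 rows; each row is the pose to reach, as a shift and turn from the pose commanded when the call began, along the tool's axes at that moment; what a row does not reach only later rows make up. A row lasts 1/8 s, in which the tool goes at most 62.5 mm and 10.7 degrees, less where a joint would pass 70% of its speed; a pose out of reach is approached as far as the arm can. A call with a number of a shift or a turn outside -1 to 1 is refused whole. A call with a gripper value outside its range is refused whole. The fingers move at their own pace and stop on an object; FORCE is the grip in N (left out, the last holds). Time passes only in rows, so rows that repeat a pose let the fingers close. It gives the time, the measured TCP pose, the force, the opening and the grip force at its end, in the units of the state.
- sensors.observe(): the state, without advancing time (a new reading comes with each control period).
- viewer.get_image(name): name is "scene" or "top" or "wrist"; returns the picture (384x512x3 uint8, red, green, blue); there is no depth.
- viewer.calibration(name): a dict with "intrinsics" (3x3 intrinsics, pixels), "view" (4x4, takes a point from world to camera coordinates). Camera axes: x right, y down, z forward; pixel columns grow to the right and rows downward; lengths in m; the calibration is good to about 2 mm. A picture is of the moment at which its call begins: read the wrist's pose just before it. calibration takes no time and is no camera call; for the wrist camera it gives the pose at the moment of the call.
- job.job_done(): hands the job in; it is judged then, once.
The state is a dict: "time": time; "q": joint angles; "dq": joint speeds; "joint_torque": joint torques, N m; "eef_pos": TCP position; "ee_rot": TCP orientation; "force": force on the tool from outside, world axes, zero at the start; "moment": the same for the moment, N m; "gripper_width": finger opening in m; "grip_force": force on a finger pad.
Only numpy, scipy, OpenCV 4.12 (cv2) and the standard library are available. Lean on these libraries where they do the work, as an engineer would, in place of code of your own. Each camera call takes 0.05 s, during which the arm holds its last target. There are 200 camera calls.

## Task

Switch off the bench circuits for the night: run the fingertips lightly along the curved row of white levers on the switch console, starting at the end away from the red lever, so that all four fold well down toward the red one, one after another. Leave the red lever up. Pick nothing up, leave the console where it stands, do not disturb the things around it, and finish clear of everything.

Things in the scene. Friction and masses are not known exactly. Their poses are not given: they have to be found in the camera images.
- console: Grey switch console, dark top plate, 130 (x) x 320 (y) x 30 mm high, 3 kg, loose on rubber feet. Origin: centre of its underside, z up, -x side to the robot. On top a curved row (arc of radius 220 mm bulging to -x, thin yellow line): white levers 1 to 4 from the +y end, 50 mm apart, then 85 mm on a red lever at the -y end. Flat lamps lie beside the levers.
- lever1 (a joint): White lever 1 of 4 (4 is next to the red one). A paddle 6 mm thick, 14 wide, 40 long with a 16 mm wide rounded end, pivoting 6 mm above the top plate between cheeks 10 mm high. 0 rad: up, leaning 0.3 rad back from the red end; 0.3: upright; 1.85: flat, pointing along the row to the red end, upper side 10 mm above the plate. No spring; light friction (0.2 N at its end): stays where left.
- lever1_foot (a point): Point on the console's top plate (30 mm above the bench) directly below the pivot of white lever 1; its end stands about 44 mm above this point when up.
- lever2 (a joint): White lever 2 of 4 (4 is next to the red one). Built and measured like lever1.
- lever2_foot (a point): Point on the console's top plate (30 mm above the bench) directly below the pivot of white lever 2; its end stands about 44 mm above this point when up.
- lever3 (a joint): White lever 3 of 4 (4 is next to the red one). Built and measured like lever1.
- lever3_foot (a point): Point on the console's top plate (30 mm above the bench) directly below the pivot of white lever 3; its end stands about 44 mm above this point when up.
- lever4 (a joint): White lever 4 of 4 (4 is next to the red one). Built and measured like lever1.
- lever4_foot (a point): Point on the console's top plate (30 mm above the bench) directly below the pivot of white lever 4; its end stands about 44 mm above this point when up.
- red_lever (a joint): Angle of the red lever, like lever1; it stays up (0).
- red_lever_foot (a point): Point on the console's top plate directly below the red lever's pivot. Its end leans 12 mm toward lever4 while up.
- tape_measure: Bystander, sizes in mm: yellow and black tape measure, 38x80x62, standing in front of the console, loose. Origin: centre of its underside.
- parts_tin: Bystander, sizes in mm: round white lidded tin, 73 across, 32 high, behind the console, loose. Origin: centre of its underside.
- spray_can: Bystander, sizes in mm: spray can with a red cap, 56 across, 203 high, loose. Origin: centre of its underside.
- glue_bottle: Bystander, sizes in mm: white glue bottle with grey nozzle, 57 across, 155 high, loose. Origin: centre of its underside.
- brass_tube: Bystander, sizes in mm: upright yellowish tube, 28 across, 150 high, loose. Origin: centre of its underside.
- clear_box: Bystander, sizes in mm: clear box, 64x89x36, loose. Origin: centre of its underside.
- block0: Bystander, sizes in mm: wood offcut, 45x90x20, loose. Origin: centre of its underside.

How it is judged:
On the way, in this order (a step that is already met when the one before it is completed fails the run):
1. white lever 1 is folded down while the later ones still stand (value of joint lever1 above 1.25 rad and value of joint each of lever2, lever3, lever4 below 0.6 rad), for 0.05 s.
2. white lever 2 is folded down while the later ones still stand (value of joint lever2 above 1.25 rad and value of joint each of lever3, lever4 below 0.6 rad), for 0.05 s.
3. white lever 3 is folded down while the later ones still stand (value of joint lever3 above 1.25 rad and value of joint lever4 below 0.6 rad), for 0.05 s.
4. white lever 4 is folded down (value of joint lever4 above 1.25 rad), for 0.05 s.
At the end, for the whole second after the job is handed in: All four white levers folded down (each beyond 1.25 rad of 1.85), the red lever up (below 0.3 rad), the console on the bench at rest within 25 mm of where it stood, every bystander within 30 mm of where it stood (value of joint each of lever1, lever2, lever3, lever4 above 1.25 rad and value of joint red_lever below 0.3 rad and distance of console from where it was at the start of the episode below 0.025 m and height (world z) of console below 0.012 m and linear speed of console below 0.02 m/s and distance of each of tape_measure, parts_tin, spray_can, glue_bottle, brass_tube, clear_box, block0 from where it was at the start of the episode below 0.03 m); the robot touches nothing.
It fails at once if the red lever is pushed down (value of joint red_lever above 0.3 rad).
It fails at once if the console is lifted, or shoved more than 25 mm (height (world z) of console above 0.012 m or distance of console from where it was at the start of the episode above 0.025 m).
It fails at once if the fingers press on the console or a lever with more than 25 N (contact force between the fingers and console above 25 N).
It fails at once if something of the arm other than the fingers touches the console (contact force between the arm and console above 2 N).
It fails at once if one of the things around the console is lifted or moved more than 30 mm (distance of any of tape_measure, parts_tin, spray_can, glue_bottle, brass_tube, clear_box, block0 from where it was at the start of the episode above 0.03 m).
It also fails if it takes over 35 s, if anything falls off the work surface, if the arm or the gripper's body presses on something with over 40 N, if the wrist force passes 120 N, or if a joint passes its speed limit or range.

## Working session

There is one attempt and no reset: what is moved stays moved. The work goes in short steps, Python scripts to look and compute and a shell command to move; the robot and the scene stay as the last step left them, time stands still between calls to the robot, and variables do not carry over. Pictures are saved under pics/ and viewed, at most 10 in all, crops included, and the job is handed in when it is done.

```bash
mkdir -p pics
python3 - <<'E'
from cell import sensors, viewer, job, bot
import cv2,numpy as np
s=sensors.observe();print(s['time'],s['eef_pos'],s['ee_rot'],bot.grip_depth,s['gripper_width'])
for n in ['scene','top']:
    im=viewer.get_image(n);cv2.imwrite(f'pics/{n}0.png',im[:,:,::-1])
    c=viewer.calibration(n);np.savez(n+'.npz',K=c['intrinsics'],V=c['view']);print(n,np.round(c['intrinsics'],1).tolist(),np.round(c['view'],3).tolist())
E
```

```text
0.0 [ 0.17998448 -0.57206573  0.22152124] [-3.13969966e+00 -9.95039790e-05  3.04806712e-01] 0.0187 0.0881078755714743
scene [[378.1, 0.0, 254.9], [0.0, 378.1, 193.7], [0.0, 0.0, 1.0]] [[-0.545, -0.838, -0.007, 0.25], [-0.345, 0.232, -0.91, 0.24], [0.764, -0.493, -0.415, 1.002], [0.0, 0.0, 0.0, 1.0]]
top [[363.9, 0.0, 249.0], [0.0, 363.9, 188.8], [0.0, 0.0, 1.0]] [[-0.004, -1.0, -0.017, 0.012], [-0.994, 0.006, -0.111, 0.54], [0.112, 0.016, -0.994, 1.2], [0.0, 0.0, 0.0, 1.0]]
```

View pics/scene0.png

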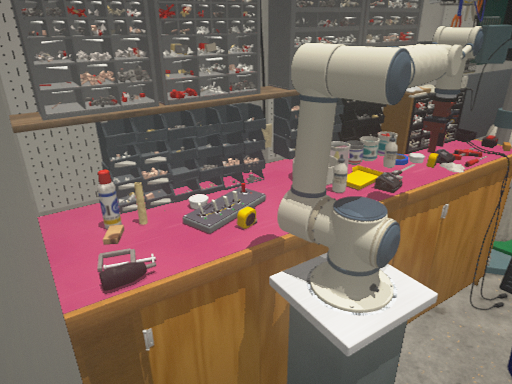

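View pics/top0.png

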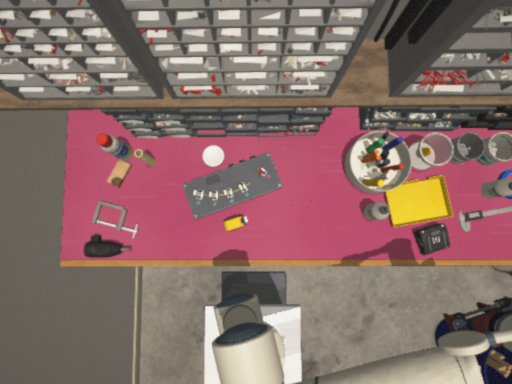

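The top view shows the console at about (232,185), rotated, with the red lever at its right end (262,172). The tape measure is at (235,223) and the tin at (213,156). In the scene view the console is at (225,209). Next I'll enlarge the crop and fit the plate.

```bash
cat > h.py <<'E'
import numpy as np,cv2
def ray(K,V,px,z):
    R,t=V[:3,:3],V[:3,3];c=-R.T@t
    d=(R.T@np.linalg.inv(K)@np.c_[np.atleast_2d(px),np.ones(len(np.atleast_2d(px)))].T).T
    return c+d*((z-c[2])/d[:,2])[:,None]
def proj(K,V,p):
    q=(V[:3,:3]@np.atleast_2d(p).T).T+V[:3,3];q=(K@q.T).T;return q[:,:2]/q[:,2:]
E
python3 - <<'E'
from h import *
im=cv2.imread('pics/top0.png');d=np.load('top.npz');K,V=d['K'],d['V']
hsv=cv2.cvtColor(im,cv2.COLOR_BGR2HSV)
bg=((hsv[...,1]>120)).astype(np.uint8)
m=(1-bg)*255;r=np.zeros_like(m);r[146:220,180:290]=m[146:220,180:290]
r=cv2.morphologyEx(r,cv2.MORPH_CLOSE,np.ones((5,5)))
cs,_=cv2.findContours(r,0,2)
for c in sorted(cs,key=cv2.contourArea)[-3:]:
    b=cv2.boxPoints(cv2.minAreaRect(c));print(cv2.contourArea(c),b.tolist());w=ray(K,V,b,.03);print(w.round(3).tolist(),w.mean(0).round(3),np.linalg.norm(np.diff(w,axis=0),axis=1))
cv2.imwrite('pics/topc.png',cv2.resize(im[140:235,170:290],None,fx=6,fy=6,interpolation=cv2.INTER_CUBIC))
for n,p,z in [('tape',(235,223),.06),('tin',(213,156),.032),('can',(104,140),.203),('tube',(140,155),.15),('glue',(376,211),.15)]: print(n,ray(K,V,p,z).round(3))
E
```

```text
1.0 [[283.0, 148.0], [284.0, 148.0], [284.0, 149.0], [283.0, 149.0]]
[[0.68, -0.108, 0.03], [0.68, -0.111, 0.03], [0.676, -0.111, 0.03], [0.676, -0.108, 0.03]] [ 0.678 -0.109  0.03 ] [0.00341465 0.00348382 0.00341359]
22.0 [[236.0, 215.0], [247.0, 215.0], [247.0, 219.0], [236.0, 219.0]]
[[0.452, 0.053, 0.03], [0.452, 0.016, 0.03], [0.438, 0.016, 0.03], [0.438, 0.053, 0.03]] [0.445 0.035 0.03 ] [0.03693407 0.01338054 0.03688891]
4047.5 [[171.3170623779297, 159.1463623046875], [260.80242919921875, 126.17807006835938], [283.28778076171875, 187.20977783203125], [193.80242919921875, 220.17807006835938]]
[[0.644, 0.275, 0.03], [0.757, -0.032, 0.03], [0.545, -0.107, 0.03], [0.435, 0.195, 0.03]] [0.595 0.083 0.03 ] [0.32745764 0.22486286 0.32098696]
tape [[0.425 0.055 0.06 ]]
tin [[0.653 0.132 0.032]]
can [[0.669 0.436 0.203]]
tube [[0.634 0.344 0.15 ]]
glue [[ 0.457 -0.375  0.15 ]]
```

View pics/topc.png

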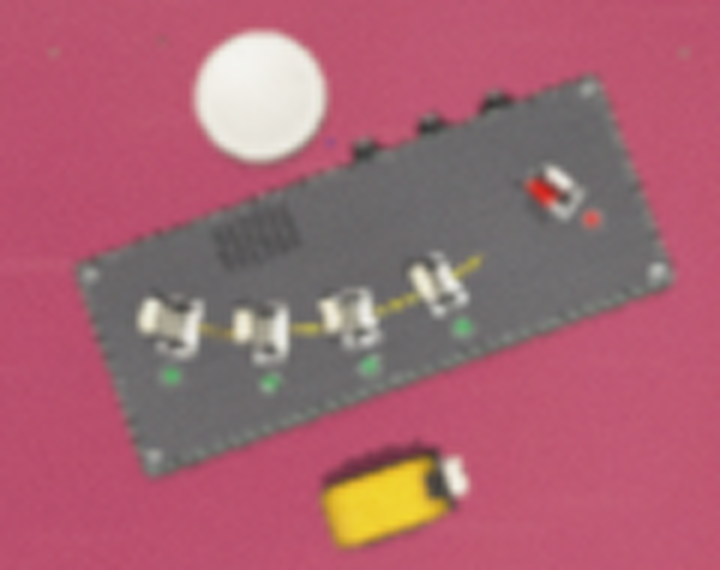

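The crop shows white levers 1–4 at crop pixels (183,325), (268,330), (358,318) and (445,283). The red lever is at (558,190), leaning left, and the plate corners are near (77,265), (598,75), (675,278) and (150,478). I'll move above the console for a closer wrist view.

```bash
for i in 1; do python3 -m crank '{"turn":[[0,0,0],[0,0,0],[0,0,0]],"linear":[[0.33,-0.33,-0.2],[0.66,-0.66,-0.4],[1,-1,-0.6]],"jaw":[1,1,1]}' 10; done
python3 -m crank '{"turn":[[0,0,0],[0,0,0],[0,0,0]],"linear":[[0.33,-0.33,0],[0.66,-0.66,0],[1,-1,0]],"jaw":[1,1,1]}'
python3 -m crank '{"turn":[[0,0,0],[0,0,0],[0,0,0]],"linear":[[0.33,-0.33,0],[0.66,-0.66,0],[1,-1,0]],"jaw":[1,1,1]}'
python3 -m crank '{"turn":[[0,0,0],[0,0,0],[0,0,0]],"linear":[[0.33,-0.33,0],[0.66,-0.66,0],[1,-1,0]],"jaw":[1,1,1]}'
```

```text
time: 0.48
eef_pos: [0.2458, -0.4456, 0.2826]
ee_rot: [-3.14, -0.0, 0.304]
force: [-0.0, 1.1, -0.7]
gripper_width: 0.0614
grip_force: 0.0
time: 0.85
eef_pos: [0.3112, -0.3201, 0.2822]
ee_rot: [-3.141, 0.0, 0.304]
force: [0.6, -0.6, -0.1]
gripper_width: 0.031
grip_force: 0.0
time: 1.23
eef_pos: [0.3765, -0.1947, 0.2823]
ee_rot: [-3.141, 0.0, 0.304]
force: [0.4, -0.8, -0.2]
gripper_width: 0.0023
grip_force: 0.0
time: 1.6
eef_pos: [0.442, -0.0693, 0.2823]
ee_rot: [-3.142, 0.0, 0.305]
force: [-0.6, -0.5, 0.7]
gripper_width: 0.0004
grip_force: 0.0
```

```bash
python3 -m crank '{"turn":[[0,0,0],[0,0,0],[0,0,0],[0,0,0]],"linear":[[0.1,-0.5,0],[0.3,-1,0],[0.5,-1,0],[0.5,-1,0]],"jaw":[1,1,1,1]}'
python3 - <<'E'
from cell import sensors, viewer
import cv2,numpy as np
s=sensors.observe();print(s['time'],s['eef_pos'],s['ee_rot'])
c=viewer.calibration('wrist');im=viewer.get_image('wrist');np.savez('wrist.npz',K=c['intrinsics'],V=c['view'])
cv2.imwrite('pics/w0.png',im[:,:,::-1]);V=c['view'];print(-V[:3,:3].T@V[:3,3])
E
```

```text
time: 2.1
eef_pos: [0.4594, 0.0404, 0.2817]
ee_rot: [-3.141, 0.002, 0.307]
force: [-0.5, -1.3, 0.4]
gripper_width: 0.0006
grip_force: 0.0
2.1 [0.45941923 0.04041264 0.28165487] [-3.14112273e+00  1.94205851e-03  3.06711173e-01]
[0.52685901 0.06289947 0.44334899]
```

View pics/w0.png

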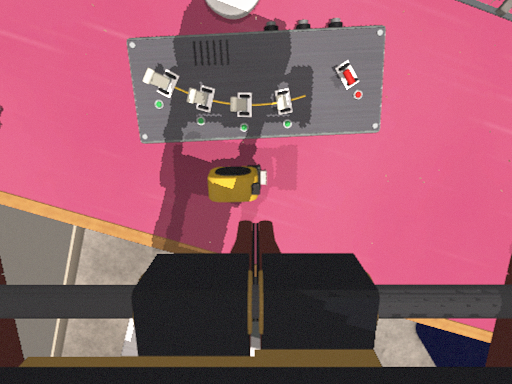

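The wrist view shows the whole console, with corners near (129,40), (384,27), (381,130) and (140,143). The lever cheeks are at (168,84), (205,99), (243,104) and (285,101), with red at (347,76). I'll cast these onto the pivot height and compare them with the known arc.

```bash
cat > fit.py <<'E'
from h import *
d=np.load('wrist.npz');K,V=d['K'],d['V']
L=ray(K,V,[(168,84),(205,99),(243,104),(285,101),(347,76)],.036)[:,:2]
C=ray(K,V,[(129,40),(384,27),(380,129),(141,143)],.03)[:,:2]
print('L',L.round(3).tolist(),'gaps',np.linalg.norm(np.diff(L,axis=0),axis=1).round(3))
print('C',C.round(3).tolist(),np.linalg.norm(C-np.roll(C,-1,0),axis=1).round(3),C.mean(0).round(3))
s=np.array([0,.05,.1,.15,.235]);a=(s-.1175)/.22
arc=lambda a:np.c_[-.22*np.cos(a),-.22*np.sin(a)]
P=arc(a);pm,lm=P.mean(0),L.mean(0);U,_,Wt=np.linalg.svd((P-pm).T@(L-lm));R=Wt.T@np.diag([1,np.linalg.det(Wt.T@U.T)])@U.T
F=(P-pm)@R.T+lm;print('yaw',np.arctan2(R[1,0],R[0,0]),'resid mm',((F-L)*1e3).round(1).tolist());print('fit',F.round(4).tolist())
def at(s): # world point and heading of row at arc length s
    a=(s-.1175)/.22;p=(arc(np.array([a]))-pm)@R.T+lm;h=R@np.array([np.sin(a),-np.cos(a)]);return p[0],h
E
python3 - <<'E'
from fit import *
for s in np.arange(-.045,.191,.01):
    p,h=at(s);print(round(s*1e3),p.round(4),'tool yaw(y along row)',round(np.arctan2(h[0],-h[1]),3))
E
```

```text
L [[0.522, 0.174], [0.518, 0.126], [0.527, 0.079], [0.546, 0.03], [0.597, -0.033]] gaps [0.048 0.048 0.053 0.081]
C [[0.557, 0.233], [0.663, -0.056], [0.551, -0.1], [0.439, 0.193]] [0.308 0.121 0.313 0.124] [0.553 0.067]
yaw 0.3498029718554791 resid mm [[0.3, 1.8], [0.1, 0.3], [-0.7, -1.9], [-1.3, 1.0], [1.6, -1.1]]
fit [[0.5221, 0.176], [0.5186, 0.1263], [0.5264, 0.077], [0.5451, 0.0307], [0.5989, -0.0344]]
-45 [0.5348 0.2191] tool yaw(y along row) -0.389
-35 [0.5312 0.2098] tool yaw(y along row) -0.343
-25 [0.5281 0.2003] tool yaw(y along row) -0.298
-15 [0.5254 0.1907] tool yaw(y along row) -0.252
-5 [0.5231 0.1809] tool yaw(y along row) -0.207
5 [0.5213 0.1711] tool yaw(y along row) -0.162
15 [0.5199 0.1612] tool yaw(y along row) -0.116
25 [0.5189 0.1512] tool yaw(y along row) -0.071
35 [0.5185 0.1413] tool yaw(y along row) -0.025
45 [0.5184 0.1313] tool yaw(y along row) 0.02
55 [0.5189 0.1213] tool yaw(y along row) 0.066
65 [0.5198 0.1113] tool yaw(y along row) 0.111
75 [0.5211 0.1014] tool yaw(y along row) 0.157
85 [0.5229 0.0916] tool yaw(y along row) 0.202
95 [0.5251 0.0818] tool yaw(y along row) 0.248
105 [0.5278 0.0722] tool yaw(y along row) 0.293
115 [0.5309 0.0627] tool yaw(y along row) 0.338
125 [0.5344 0.0533] tool yaw(y along row) 0.384
135 [0.5384 0.0441] tool yaw(y along row) 0.429
145 [0.5427 0.0351] tool yaw(y along row) 0.475
155 [0.5475 0.0264] tool yaw(y along row) 0.52
165 [0.5527 0.0178] tool yaw(y along row) 0.566
175 [0.5582 0.0095] tool yaw(y along row) 0.611
185 [0.5641 0.0014] tool yaw(y along row) 0.657
```

Residuals are under 2 mm, so the fit is good. Next I'll go above the start point and turn to yaw 0.

```bash
python3 -m crank '{"turn":[[0,0,0],[0,0,0],[0,0,0]],"linear":[[0.3,-0.37,0],[0.63,-0.74,0],[0.63,-0.74,0]],"jaw":[1,1,1]}'
python3 -m crank '{"turn":[[0,0,0.13],[0,0,0.26],[0,0,0.39],[0,0,0.39]],"linear":[[0.2,-0.25,0.3],[0.4,-0.5,0.6],[0.63,-0.74,1],[0.63,-0.74,1]],"jaw":[1,1,1,1]}'
```

```text
time: 2.52
eef_pos: [0.4973, 0.1303, 0.2815]
ee_rot: [-3.141, 0.002, 0.307]
force: [-0.1, 0.1, -0.4]
gripper_width: 0.0004
grip_force: 0.0
time: 3.02
eef_pos: [0.5335, 0.2177, 0.1781]
ee_rot: [3.139, 0.008, -0.002]
force: [-0.1, -0.2, 0.5]
gripper_width: 0.0002
grip_force: 0.0
```

```bash
python3 -m crank '{"turn":[[0,0,0],[0,0,0],[0,0,0],[0,0,0]],"linear":[[0,0,0.4],[0,0,0.8],[0,0,0.9],[0,0,0.9]],"jaw":[1,1,1,1]}'
python3 -m crank '{"turn":[[0,0,0],[0,0,0],[0,0,0],[0,0,0]],"linear":[[0,0,0.2],[0,0,0.4],[0,0,0.42],[0,0,0.42]],"jaw":[1,1,1,1]}'
```

```text
time: 3.52
eef_pos: [0.5354, 0.2176, 0.0941]
ee_rot: [-3.142, -0.001, -0.002]
force: [-0.0, 0.5, 0.1]
gripper_width: 0.0005
grip_force: 0.0
time: 4.03
eef_pos: [0.5348, 0.2186, 0.0503]
ee_rot: [3.141, 0.001, -0.001]
force: [0.5, 0.2, 0.2]
gripper_width: 0.0007
grip_force: 0.0
```

```bash
python3 -m crank '{"turn":[[0,0,0],[0,0,0],[0,0,0],[0,0,0],[0,0,0],[0,0,0],[0,0,0],[0,0,0],[0,0,0]],"linear":[[-0.04,0.09,0.02],[-0.07,0.19,0.02],[-0.1,0.28,0.02],[-0.12,0.38,0.02],[-0.14,0.48,0.02],[-0.15,0.58,0.02],[-0.16,0.68,0.02],[-0.165,0.78,0.02],[-0.165,0.8,0.02]],"jaw":[1,1,1,1,1,1,1,1,1]}'
python3 - <<'E'
from cell import sensors, viewer
import cv2,numpy as np
im=viewer.get_image('wrist')
cv2.imwrite('pics/w1.png',im[:,:,::-1])
E
```

```text
time: 5.15
eef_pos: [0.5184, 0.138, 0.0486]
ee_rot: [3.142, 0.0, -0.002]
force: [0.9, 0.5, 0.9]
gripper_width: 0.0008
grip_force: 0.1
```

View pics/w1.png

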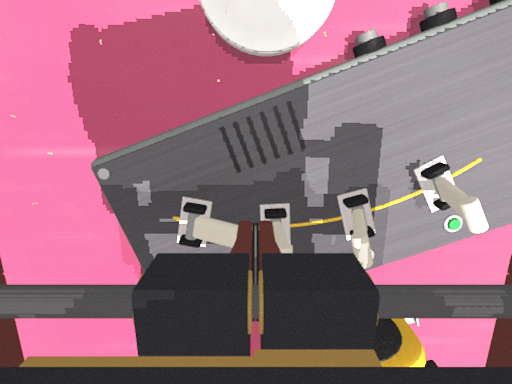

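Lever 1 is folded at (215,230) and the fingers at (255,240) are on the row, just meeting lever 2. The later levers still stand, so I'll continue and follow the curve.

```bash
python3 -m crank '{"turn":[[0,0,-0.03],[0,0,-0.07],[0,0,-0.12],[0,0,-0.17],[0,0,-0.22],[0,0,-0.27],[0,0,-0.32],[0,0,-0.37],[0,0,-0.42],[0,0,-0.42]],"linear":[[0,0.08,0],[0.005,0.17,0],[0.015,0.27,0],[0.03,0.37,0],[0.045,0.47,0],[0.07,0.57,0],[0.095,0.66,0],[0.125,0.76,0],[0.16,0.85,0],[0.16,0.85,0]],"jaw":[1,1,1,1,1,1,1,1,1,1]}'
python3 - <<'E'
from fit import *
p0=np.array([.5343,.0537]);y=.33
X=np.array([np.cos(y),np.sin(y)]);Y=np.array([np.sin(y),-np.cos(y)])
for s in [.135,.145,.155,.165,.172,.178,.182]:
    p,h=at(s);print(s,((p-p0)@np.c_[X,Y]*10).round(3))
E
```

```text
time: 6.45
eef_pos: [0.5344, 0.0534, 0.0485]
ee_rot: [-3.142, 0.0, 0.327]
force: [0.2, 0.3, -0.5]
gripper_width: 0.0007
grip_force: 0.0
L [[0.522, 0.174], [0.518, 0.126], [0.527, 0.079], [0.546, 0.03], [0.597, -0.033]] gaps [0.048 0.048 0.053 0.081]
C [[0.557, 0.233], [0.663, -0.056], [0.551, -0.1], [0.439, 0.193]] [0.308 0.121 0.313 0.124] [0.553 0.067]
yaw 0.3498029718554791 resid mm [[0.3, 1.8], [0.1, 0.3], [-0.7, -1.9], [-1.3, 1.0], [1.6, -1.1]]
fit [[0.5221, 0.176], [0.5186, 0.1263], [0.5264, 0.077], [0.5451, 0.0307], [0.5989, -0.0344]]
0.135 [0.007 0.104]
0.145 [0.02  0.203]
0.155 [0.036 0.302]
0.165 [0.057 0.399]
0.172 [0.075 0.467]
0.178 [0.092 0.525]
0.182 [0.103 0.563]
```

```bash
python3 -m crank '{"turn":[[0,0,-0.06],[0,0,-0.12],[0,0,-0.18],[0,0,-0.24],[0,0,-0.28],[0,0,-0.3],[0,0,-0.3]],"linear":[[0.01,0.1,0],[0.02,0.2,0],[0.035,0.3,0],[0.055,0.4,0],[0.075,0.47,0],[0.09,0.53,0],[0.09,0.53,0]],"jaw":[1,1,1,1,1,1,1]}'
python3 -m crank '{"turn":[[0,0,0],[0,0,0],[0,0,0],[0,0,0],[0,0,0]],"linear":[[0,0,-0.1],[0,0,-0.3],[0,0,-0.6],[0,0,-1],[0,0,-1]],"jaw":[1,1,1,1,1]}'
python3 -m crank '{"turn":[[0,0,0],[0,0,0],[0,0,0]],"linear":[[-0.2,0,-0.3],[-0.6,0,-0.6],[-0.8,0,-0.8]],"jaw":[1,1,1]}'
python3 - <<'E'
from cell import sensors, viewer
import cv2,numpy as np
im=viewer.get_image('wrist')
cv2.imwrite('pics/w2.png',im[:,:,::-1])
E
```

```text
time: 7.32
eef_pos: [0.56, 0.0064, 0.0485]
ee_rot: [-3.141, 0.0, 0.563]
force: [-0.0, 0.5, -0.5]
gripper_width: 0.0005
grip_force: 0.0
time: 7.95
eef_pos: [0.5621, 0.0064, 0.1549]
ee_rot: [3.136, -0.008, 0.564]
force: [0.2, 0.9, -0.2]
gripper_width: 0.0005
grip_force: 0.0
time: 8.32
eef_pos: [0.4913, -0.037, 0.2304]
ee_rot: [3.14, -0.001, 0.563]
force: [-0.4, 0.1, -0.1]
gripper_width: 0.0009
grip_force: 0.0
```

View pics/w2.png

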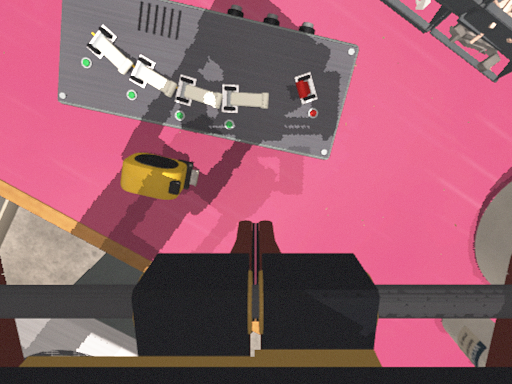

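All four white levers lie flat toward the red one, from (110,50) to (250,98). The red lever at (305,88) is still up, and the arm is clear.

```bash
python3 -c "
from cell import job
print(job.job_done())"
```

```text
the job is handed in; nothing more can be done
None
```

All four white levers were folded down in order in one light sweep; the last wrist picture showed the red lever up and the arm clear, and the job is handed in (no verdict was returned).

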